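# Clamp a picture frame in a display stand with its sunken knob

## Task

Stand the small picture frame upright in the slot of the wooden display stand (either way round, down on the slot's floor and roughly centred). Then turn the knob sunk in the round well of the stand clockwise until its pad holds the frame snugly, with about 10 N: the frame is delicate, so never clamp it harder than 20 N. Let go of everything and leave the other things on the table where they are.

Things in the scene. Friction and masses are not known exactly. Their poses are not given: they have to be found in the camera images.
- frame: Loose picture frame, pale wood, about 0.25 kg, standing upright on the table: 18 thick (its x) x 104 wide (its y) x 95 high (its z). Origin: centre of its underside. It stands by itself; take it from above across its thickness at the top edge.
- stand: Fixed wooden display stand, 190 (its x, with the rail) x 120 (its y) x 50 high; origin: centre of its underside. Towards -x a round well with the knob, towards +x an upright slot for the frame, with the clamp pad coming out of the slot's wall nearer the well.
- well_mouth (a point): Point of the stand in the middle of the round well's mouth (stand x = -45, y = 0, z = 50). The well is 76 in diameter and 32 deep (its floor is 18 above the table), open to the top.
- slot_floor (a point): Point in the middle of the slot's floor (stand x = 58.5, y = 0, z = 25); axes as the stand's. The slot runs along y, open at the ends and top, 27 wide between its walls (stand x = 45 and 72), 25 deep. The pad stands 3 to 5 out of the wall x = 45 at the start, so 4 to 6 more than the frame's thickness is free. Once clamped the frame is pushed against the wall x = 72.
- knob_grip (a point): On the knob's upright axis, mid-height of its bar, 32 above the table. Steel knob: bar 26 long (this point's x) x 14 wide (its y) x 20 high, its top 8 below the stand's rim, on a round skirt 30 across. Turning it clockwise seen from above drives the pad out. Steady friction of about 0.23 N m (less is felt when pausing); it stays where it is left. At least 2.2 rad of travel left at the start.
- rail: Fixed wooden rail, 23 (its x) x 120 (its y) x 50 high, the far wall of the slot, part of the stand; origin: centre of its underside (stand x = 83.5, y = 0). A steel pad, 36 wide, 14 high, centred 38 above the table, slides out of the opposite slot wall along the stand's x and pinches the frame against this rail. Turning the knob back only eases the force.
- well_floor (a point): Middle of the well's floor, under the knob. How the clamp feels: the knob drives the pad 13 per rad through a springy screw, after an unknown free play (0 to 0.31 rad) in which the pad stays still. Once the frame is pinched the force rises by about 20 N per rad of knob, and the torque needed at the knob rises above its free-turning value by about 0.013 N m per N (0.13 N m at 10 N).
- figurine: White ceramic figurine, round, 56 diameter, 83 high, standing on the table; origin: centre of its underside. Leave alone.
- cup: White cup, 70 diameter, 90 high, on the table; origin: centre of its underside. Leave alone.
- decanter: Glass decanter, 70 diameter, 170 high, on the table; origin: centre of its underside. Leave alone.
There are look-alikes about, which are no part of the job. Of the things that look like the frame, the smallest one is meant.

How it is judged:
On the way, in this order (a step that is already met when the one before it is completed fails the run):
1. the frame stands on the floor of the slot, upright and roughly centred, not yet clamped (z of frame in the frame of slot_floor between -0.004 and 0.004 m and y of frame in the frame of slot_floor between -0.015 and 0.015 m and x of frame in the frame of slot_floor between -0.012 and 0.012 m and angle between frame's own z axis and vertical below 0.12 rad and contact force between rail and frame below 4 N), for 0.2 s.
2. the frame is clamped against the rail with more than 6 N (z of frame in the frame of slot_floor between -0.004 and 0.004 m and y of frame in the frame of slot_floor between -0.015 and 0.015 m and x of frame in the frame of slot_floor between -0.012 and 0.012 m and angle between frame's own z axis and vertical below 0.12 rad and contact force between rail and frame above 6 N), for 0.2 s.
At the end, for the whole second after the job is handed in: The frame is at rest, upright (within 0.12 rad) on the slot's floor (within 4 mm), centred within 15 mm along the slot, and it is clamped between pad and rail with 6 to 16 N (measured at the rail) (all of step 2 and contact force between rail and frame below 16 N and linear speed of frame below 0.02 m/s); the robot touches nothing.
It fails at once if the frame is clamped against the rail with more than 20 N (contact force between rail and frame above 20 N).
It fails at once if the figurine is moved more than 20 mm (distance of figurine from where it was at the start of the episode above 0.02 m).
It fails at once if the cup is moved more than 20 mm (distance of cup from where it was at the start of the episode above 0.02 m).
It fails at once if the decanter is moved more than 20 mm (distance of decanter from where it was at the start of the episode above 0.02 m).
It also fails if it takes over 69 s, if anything falls off the work surface, if the arm or the gripper's body presses on something with over 40 N, if the wrist force passes 120 N, or if a joint passes its speed limit or range.

## Robot

A 6-joint arm with a two-finger parallel gripper is mounted at the origin on the work surface. World frame = base frame: x ahead of the robot, y to its left, z up, the work surface at z = 0. Lengths are in m, angles in rad, forces in N, time in s.
With the tool pointing down it reaches from about 0.3 to 0.775 m from the base axis. Payload 14.6 kg.
Tool frame: the origin (TCP) lies at the very end of the fingers, on their centre line; the grasp point (between the pads) lies 19 mm behind it; y points along the fingers, x is the direction in which the jaws open and shut, and the axes are right-handed (so a half turn about y gives the same grasp; the last joint's range is limited). The gripper opens to 94 mm and grips with 3 to 60 N. Pads are 16 mm wide; open, the fingers measure 119 mm over their backs; the gripper's body (75 mm by 177 mm) begins 78 mm behind the grasp point.
Start: joints at [-1.217, 0.3, 1.521, -0, 1.321, -0.067], TCP at [0.225, -0.502, 0.205] pointing down, gripper open.
Joint ranges: [-3.03, 3.03], [-0.79, 2.21], [0.23, 2.52], [-1.04, 4.18], [0, 3.07], [-2.55, 2.55]. Speed limits (rad/s): [2.22, 2.22, 2.57, 3.14, 3.14, 3.14].

## Interface

Orientations are given as [roll, pitch, yaw] about the fixed x, y, z axes, in that order (R = Rz(yaw) Ry(pitch) Rx(roll)).
In Python, from station import * gives the robot as it stands.
- The arm moves only by the tool send_rows, never from a script. Its argument "series" is text: rows parted by semicolons, each of 7 numbers parted by spaces: the turn, a rotation vector about the tool's x, y, z in units of 5 degrees (1.0 is 5 degrees), then the shift along the tool's x, y, z in cm, then the opening, from -1 (shut) to 1 (fully open). A call has exactly 10 rows; each row is the pose to reach, as a shift and turn from the pose commanded when the call began, along the tool's axes at that moment; what a row does not reach only later rows make up. A row lasts 1/12 s, in which the tool goes at most 41.7 mm and 7.16 degrees, less where a joint would pass 70% of its speed; a pose out of reach is approached as far as the arm can. A call with a gripper value outside its range is refused whole. The fingers move at their own pace and stop on an object; "newtons" is the grip in N (left out, the last holds). Time passes only in rows, so rows that repeat a pose let the fingers close, or fill a call up. It gives the time, the measured TCP pose, the force and the opening at its end, in the units of the state.
- get_obs(): the state, without advancing time (a new reading comes with each control period).
- camera(name): name is "scene" or "top"; returns the picture (384x512x3 uint8, red, green, blue); there is no depth.
- camera_info(name): a dict with "K" (3x3 intrinsics, pixels), "R" (3x3) and "t" (3): a world point X has camera coordinates R X + t. Camera axes: x right, y down, z forward; pixel columns grow to the right and rows downward; lengths in m; the calibration is good to about 2 mm. A picture is of the moment at which its call begins. camera_info takes no time and is no camera call.
- hand_in(): hands the job in, once; it reports no verdict.
The state is a dict: "time_s": time; "qpos": joint angles; "joint_vel": joint speeds; "tau": joint torques, N m; "ee_pos": TCP position; "eef_rot": TCP orientation; "force": force on the tool from outside, world axes, zero at the start; "moment": the same for the moment, N m; "grip_width": finger opening in m.
Only numpy, scipy, OpenCV 4.12 (cv2) and the standard library are available. Lean on these libraries where they do the work, as an engineer would, in place of code of your own. Each camera call takes 0.05 s, during which the arm holds its last target. There are 200 camera calls.

## Working session

There is one attempt and no reset: what is moved stays moved. The work goes in short steps, Python scripts to look and compute and a tool call to move; the robot and the scene stay as the last step left them, time stands still between calls to the robot, and variables do not carry over. Pictures are saved under pics/ and viewed, on a budget of 10 in all, crops included, one or two more only if the job needs it, and the job is handed in when it is done.

Besides the shell and the picture viewer there is one more tool, called after ">>>" by a JSON object that holds its "method" and its "body", one argument or row to a line. send_rows: Moves the arm, as the interface text tells. Its arguments: {"type":"object","properties":{"series":{"type":"string"},"newtons":{"type":"number"}},"required":["series"]}

```bash
mkdir -p pics
python3 - <<'E'
from station import *
import cv2,numpy as np
for n in("scene","top"):
    cv2.imwrite(f"pics/{n}0.png",camera(n)[:,:,::-1]); i=camera_info(n); print(n,np.round(i["K"],1).tolist(),np.round(i["R"],3).tolist(),np.round(i["t"],3).tolist())
o=get_obs()
for k in o: print(k,np.round(o[k],3))
E
```

```text
scene [[355.6, 0.0, 257.6], [0.0, 355.6, 191.0], [0.0, 0.0, 1.0]] [[-0.305, 0.952, 0.01], [0.787, 0.258, -0.561], [-0.537, -0.163, -0.828]] [0.2, -0.396, 1.331]
top [[481.8, 0.0, 252.8], [0.0, 481.8, 189.9], [0.0, 0.0, 1.0]] [[-0.021, -1.0, -0.01], [-0.993, 0.022, -0.116], [0.116, 0.007, -0.993]] [-0.026, 0.537, 1.134]
time_s 0.1
qpos [-1.217  0.3    1.522 -0.     1.321 -0.067]
joint_vel [ 0.002 -0.001 -0.002 -0.001  0.002 -0.   ]
tau [ 0.0000e+00 -5.3265e+01 -3.5328e+01  7.1000e-02  2.3000e-02 -0.0000e+00]
ee_pos [ 0.225 -0.502  0.205]
eef_rot [-1.571e+00  1.000e-03 -1.150e+00]
force [-0.329  0.871 -0.52 ]
moment [-0.005  0.05   0.033]
grip_width 0.093
```

View pics/scene0.png

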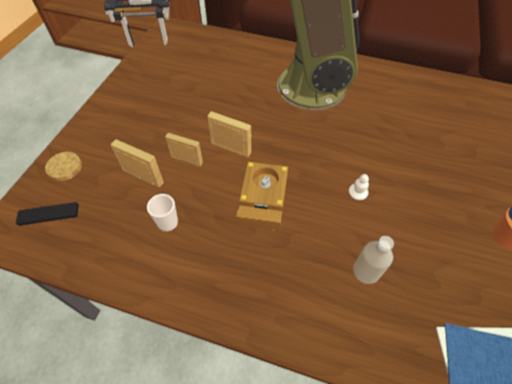

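View pics/top0.png

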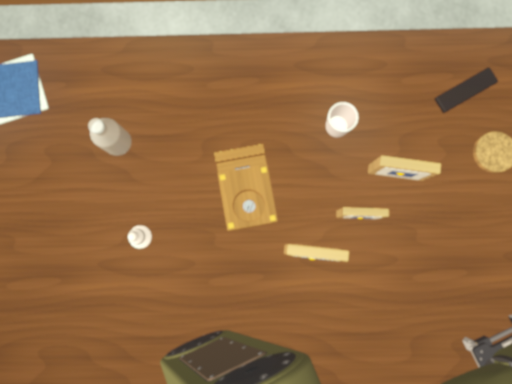

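Candidates for the frame are scene (137,163), (185,149) and (230,133), which match top (405,168), (363,213) and (317,253). The middle one is the smallest. The stand is at scene (263,192) and top (246,188). Next is a close crop of the frame and stand in both views.

Run:
```python
import cv2,numpy as np
s=cv2.imread("pics/scene0.png");t=cv2.imread("pics/top0.png")
f=lambda im,x,y,w,h,k:cv2.resize(im[y:y+h,x:x+w],None,fx=k,fy=k,interpolation=cv2.INTER_CUBIC)
a=f(s,155,120,66,50,6);b=f(s,230,155,66,72,6)
c=f(t,330,198,66,30,6);d=f(t,210,138,72,98,6)
o=np.zeros((600,800,3),np.uint8)
for im,x,y in((a,0,0),(c,0,310),(b[:,:],400,0)):
    im=im[:600-y,:800-x];o[y:y+im.shape[0],x:x+im.shape[1]]=im
cv2.imwrite("pics/c1.png",o);cv2.imwrite("pics/c2.png",d)
```

```text
(no output)
```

View pics/c1.png

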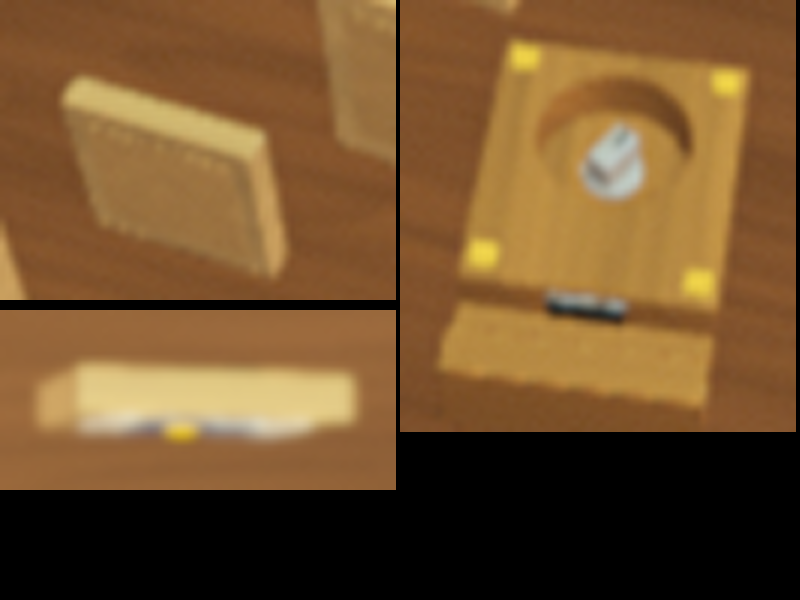

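View pics/c2.png

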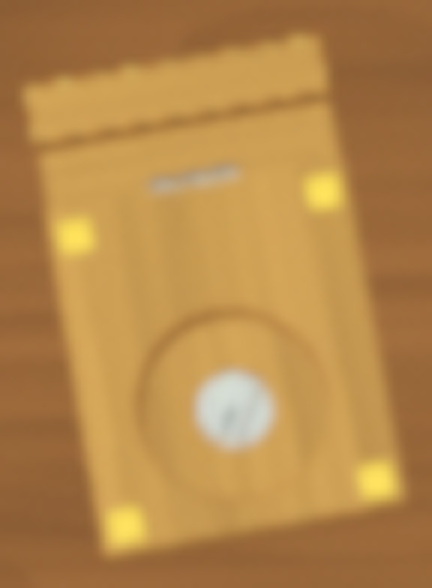

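Both crops fit. The small frame's top face shows in both views with the long side along about world y. The stand's rail points away from the robot (+x). The knob bar is diagonal at scene crop (612,155). I'll fit poses to the corners.

```bash
cat > fit.py <<'E'
from station import *
import numpy as np
from scipy.optimize import least_squares
I={n:camera_info(n) for n in("scene","top")}
def proj(n,X):
    i=I[n];c=np.atleast_2d(X)@np.array(i["R"]).T+np.array(i["t"]);p=c@np.array(i["K"]).T;return p[:,:2]/p[:,2:]
def unc(p,off,sh=(0,0),k=6): return (np.array(p,float)-sh+.5)/k-.5+off
def fit(L,W,obs,x0,free=True):
    C=np.array([[-L,W],[L,W],[-L,-W],[L,-W]])/2
    def X(v):
        c,s=np.cos(v[3]),np.sin(v[3]);return np.c_[C@np.array([[c,s],[-s,c]])+v[:2],np.full(4,v[2])]
    r=least_squares(lambda v:np.concatenate([(proj(n,X(v))-o).ravel() for n,o in obs.items()]),x0)
    return r.x,np.abs(r.fun).max(),np.sqrt(np.mean(r.fun**2))
def ray(n,uv):
    i=I[n];R=np.array(i["R"]);d=R.T@np.linalg.solve(i["K"],[*uv,1]);return -R.T@np.array(i["t"]),d
def at_z(n,uv,z):
    o,d=ray(n,uv);return o+d*(z-o[2])/d[2]
E
python3 - <<'E'
from fit import *
np.set_printoptions(precision=4,suppress=True)
S=lambda p:unc(p,(155,120));T=lambda p:unc(p,(330,198),(0,310))
print("frame",fit(.018,.104,{"scene":S([(265,133),(250,155),(80,78),(65,100)]),"top":T([(80,415),(80,362),(355,420),(355,372)])},[.45,-.25,.09,0]))
S=lambda p:unc(p,(230,155),(400,0));T=lambda p:unc(p,(210,138))
# order (-,+),(+,+),(-,-),(+,-)
v=fit(.19,.12,{"scene":S([(749,68),(705,405),(512,40),(440,370)]),"top":T([(104,555),(22,87),(404,498),(321,36)])},[.5,0,.05,0]);print("stand",v)
x,y,z,a=v[0];R=np.array([[np.cos(a),-np.sin(a)],[np.sin(a),np.cos(a)]])
for nm,p in dict(knob=(-.045,0),slot=(.0585,0),pad=(.0485,0)).items(): print(nm,R@p+[x,y])
print("knob top view z.03",at_z("top",T([(234,410)])[0],.024))
q=S([(588,168),(622,125),(641,140),(603,183)]); print(np.array([at_z("scene",p,.042) for p in q]))
for n,uv in(("top",(341,118)),("scene",(163,210)),("scene",(360,187)),("top",(140,237)),("top",(317,253)),("scene",(230,133))):print(n,at_z(n,uv,.05))
E
```

```text
frame (array([ 0.4736, -0.2933,  0.0956, -0.0508]), np.float64(0.8600344313317407), np.float64(0.35993916425785805))
stand (array([ 0.5427, -0.0196,  0.051 ,  0.1573]), np.float64(0.5069642584105054), np.float64(0.272365192588327))
knob [ 0.4983 -0.0267]
slot [ 0.6005 -0.0105]
pad [ 0.5906 -0.012 ]
knob top view z.03 [ 0.4978 -0.0269  0.024 ]
[[ 0.5144 -0.0353  0.042 ]
 [ 0.4847 -0.0273  0.042 ]
 [ 0.4904 -0.0159  0.042 ]
 [ 0.5206 -0.0259  0.042 ]]
top [ 0.7039 -0.255   0.05  ]
scene [ 0.6893 -0.2581  0.05  ]
scene [0.4467 0.2386 0.05  ]
top [0.4278 0.2302 0.05  ]
top [ 0.3816 -0.1852  0.05  ]
scene [ 0.367  -0.1842  0.05  ]
```

```bash
cat > go.py <<'E'
import sys,numpy as np
from station import *
from scipy.spatial.transform import Rotation as Ro
def go(p,yaw):
    o=get_obs();R=Ro.from_euler("xyz",o["eef_rot"]);T=Ro.from_euler("xyz",[-np.pi/2,0,yaw])
    print("turn",np.round(np.degrees((R.inv()*T).as_rotvec())/5,2),"shift",np.round(R.inv().apply(np.array(p)-o["ee_pos"])*100,2))
if __name__=="__main__": a=[float(v) for v in sys.argv[1:]];go(a[:3],a[3])
E
python3 go.py .4736 -.2933 .155 -.051
```

```text
turn [-1.000e-02 -1.259e+01 -1.000e-02] shift [-8.85  5.   31.25]
```

>>> {"method": "send_rows", "body": {
  "series": "0 -1.3 0 -1 0 3.5 0;0 -2.6 0 -2 0 7 0;0 -4 0 -3 0.5 10.5 0;0 -5.4 0 -4 1 14 0;0 -6.8 0 -5 1.5 17.5 0;0 -8.2 0 -6 2 21 0;0 -9.6 0 -7 3 24.5 0;0 -11 0 -8 4 28 0;0 -12.6 0 -8.85 5 31.25 0;0 -12.6 0 -8.85 5 31.25 0"
}}

```text
time_s: 0.93
ee_pos: [0.4763, -0.2896, 0.1531]
eef_rot: [-1.568, 0.002, -0.039]
force: [-0.4, 0.3, 0.3]
grip_width: 0.0473
```

```bash
python3 go.py .4736 -.2933 .070 -.051
python3 - <<'E'
from station import *
import cv2,numpy as np
o=get_obs();print(o["time_s"],o["ee_pos"],o["eef_rot"],o["grip_width"])
f=lambda im,x,y,w,h,k:cv2.resize(im[y:y+h,x:x+w,::-1],None,fx=k,fy=k,interpolation=cv2.INTER_CUBIC)
cv2.imwrite("pics/d.png",np.hstack([f(camera("scene"),140,70,100,120,4),f(camera("top"),300,150,100,120,4)]))
E
```

```text
turn [-0.03  0.14 -0.02] shift [-0.24  8.31 -0.4 ]
0.9333 [ 0.47628239 -0.28960749  0.1531136 ] [-1.56846006  0.0021516  -0.0386657 ] 0.04729803630255217
```

View pics/d.png

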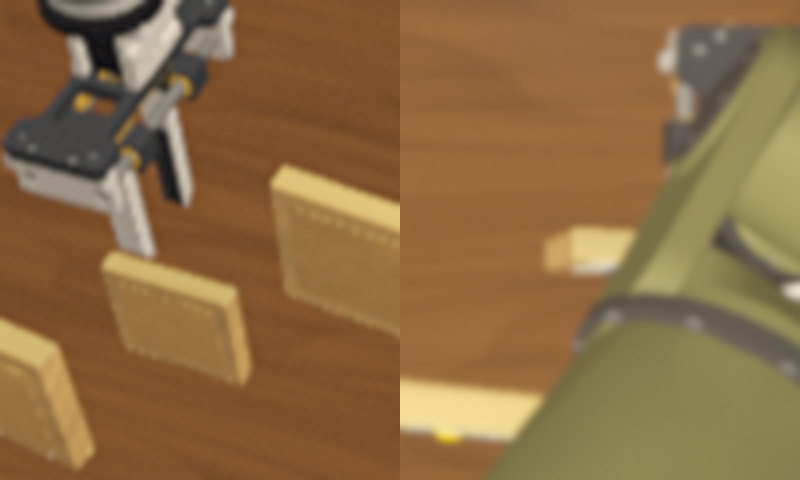

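The picture shows the fingers straddling the small frame's top edge in the scene view; the arm hides them in the top view. Going down and gripping next.

>>> {"method": "send_rows", "body": {
  "series": "0 0 0 0 1 0 0;0 0 0 0 2 0 0;0 0 0 0 3.5 0 0;0 0 0 0 5 0 0;0 0 0 0 6.5 0 0;0 0 0 0 7.5 0 0;0 0 0 0 8.3 0 0;0 0 0 0 8.5 0 0;0 0 0 0 8.5 0 0;0 0 0 0 8.5 0 0",
  "newtons": 20
}}

```text
time_s: 1.87
ee_pos: [0.4739, -0.2939, 0.0709]
eef_rot: [-1.571, -0.001, -0.051]
force: [-0.0, 0.3, -1.2]
grip_width: 0.0468
```

>>> {"method": "send_rows", "body": {
  "series": "0 0 0 0 0 0 -0.5;0 0 0 0 0 0 -1;0 0 0 0 0 0 -1;0 0 0 0 0 0 -1;0 0 0 0 0 0 -1;0 0 0 0 0 0 -1;0 0 0 0 0 0 -1;0 0 0 0 0 0 -1;0 0 0 0 0 0 -1;0 0 0 0 0 0 -1"
}}

```text
time_s: 2.7
ee_pos: [0.4738, -0.2936, 0.0706]
eef_rot: [-1.571, -0.0, -0.05]
force: [-0.2, 1.8, 3.3]
grip_width: 0.0179
```

```bash
python3 go.py .602 -.0103 .2 .157; python3 -c "
from station import *
o=get_obs();print(o)"
```

```text
turn [ 0.   -2.38  0.  ] shift [ 11.37 -12.94  28.94]
{'time_s': 2.7, 'qpos': array([-6.20449901e-01,  4.62629954e-01,  1.63281025e+00,  7.34617641e-05,
        1.04590196e+00, -5.70020808e-01]), 'joint_vel': array([ 1.16793092e-03, -3.25626124e-04,  3.29081829e-04, -1.74640815e-03,
       -5.35957032e-04, -5.71837009e-05]), 'tau': array([-3.08338618e-01, -5.57637191e+01, -2.98006833e+01, -5.33913856e-02,
       -2.15100087e-01,  1.18465532e-02]), 'ee_pos': array([ 0.47383516, -0.29359166,  0.07061993]), 'eef_rot': array([-1.57087797e+00, -2.45190617e-04, -5.04658881e-02]), 'force': array([-0.2451668 ,  1.82594213,  3.299475  ]), 'moment': array([ 0.1678516 ,  0.04765101, -0.00395042]), 'grip_width': 0.01791319564392477}
```

>>> {"method": "send_rows", "body": {
  "series": "0 0 0 0 -2 0 -1;0 0 0 0 -6 0 -1;0 0 0 0.5 -10 2 -1;0 0 0 2 -12.95 6 -1;0 -0.5 0 3.5 -12.95 10 -1;0 -1 0 5 -12.95 14 -1;0 -1.5 0 6.5 -12.95 18 -1;0 -2 0 8 -12.95 22 -1;0 -2.4 0 10 -12.95 25.5 -1;0 -2.4 0 11 -12.95 28 -1"
}}

```text
time_s: 3.53
ee_pos: [0.5982, -0.0174, 0.1994]
eef_rot: [-1.571, 0.001, 0.161]
force: [1.1, -1.1, -2.9]
grip_width: 0.0175
```

>>> {"method": "send_rows", "body": {
  "series": "0 0 0 0 0 0 -1;0 0 0 0 0 0 -1;0 0 0 0 0 0 -1;0 0 0 0 0 0 -1;0 0 0 0 0 0 -1;0 0 0 0 0 0 -1;0 0 0 0 0 0 -1;0 0 0 0 0 0 -1;0 0 0 0 0 0 -1;0 0 0 0 0 0 -1"
}}

```text
time_s: 4.37
ee_pos: [0.5977, -0.0196, 0.2]
eef_rot: [-1.571, -0.0, 0.159]
force: [0.8, -0.3, -3.6]
grip_width: 0.0181
```

```bash
python3 go.py .602 -.0103 .15 .157
python3 - <<'E'
from station import *
import cv2,numpy as np
o=get_obs();print(o["time_s"],o["ee_pos"],o["eef_rot"],o["grip_width"])
f=lambda im,x,y,w,h,k:cv2.resize(im[y:y+h,x:x+w,::-1],None,fx=k,fy=k,interpolation=cv2.INTER_CUBIC)
cv2.imwrite("pics/e.png",np.hstack([f(camera("scene"),210,110,100,120,4),f(camera("top"),190,110,100,120,4)]))
E
```

```text
turn [-0.    0.02  0.  ] shift [0.57 5.   0.85]
4.3667 [ 0.5976991  -0.01961195  0.19999228] [-1.57078220e+00 -8.25629339e-05  1.58804103e-01] 0.018077441054866375
```

View pics/e.png

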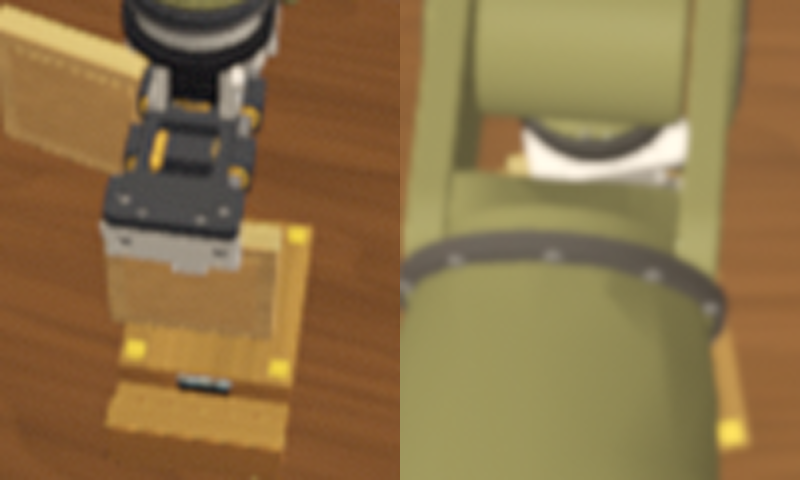

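The frame hangs level over the stand. Its lower edge runs from scene (239,189) to (279,194). I'll check that against the prediction.

Run:
```python
from fit import *
o=get_obs();p=o["ee_pos"];a=o["eef_rot"][2];c,s=np.cos(a),np.sin(a)
for x,y in((.009,-.052),(.009,.052)): print(proj("scene",[p[0]+c*x-s*y,p[1]+s*x+c*y,p[2]-.0706]))
print([unc(q,(210,110),k=4) for q in((115,315),(275,335))])
```

```text
[[236.92810603 189.80872613]]
[[277.48667454 195.16499209]]
[array([238.375, 188.375]), array([278.375, 193.375])]
```

>>> {"method": "send_rows", "body": {
  "series": "0 0 0 0.2 0.5 0.3 -1;0 0 0 0.4 1 0.6 -1;0 0 0 0.57 2 0.85 -1;0 0 0 0.57 3 0.85 -1;0 0 0 0.57 4 0.85 -1;0 0 0 0.57 4.5 0.85 -1;0 0 0 0.57 5 0.85 -1;0 0 0 0.57 5 0.85 -1;0 0 0 0.57 5 0.85 -1;0 0 0 0.57 5 0.85 -1"
}}

```text
time_s: 5.3
ee_pos: [0.6023, -0.0103, 0.1504]
eef_rot: [-1.571, -0.001, 0.159]
force: [0.3, -0.5, -3.4]
grip_width: 0.0178
```

>>> {"method": "send_rows", "body": {
  "series": "0 0 0 0 0.5 0 -1;0 0 0 0 1 0 -1;0 0 0 0 1.5 0 -1;0 0 0 0 2 0 -1;0 0 0 0 2 0 -1;0 0 0 0 2 0 -1;0 0 0 0 2 0 -1;0 0 0 0 2 0 -1;0 0 0 0 2 0 -1;0 0 0 0 2 0 -1"
}}

```text
time_s: 6.13
ee_pos: [0.6021, -0.0102, 0.1302]
eef_rot: [-1.571, -0.0, 0.159]
force: [-0.0, 0.2, -3.7]
grip_width: 0.018
```

Run:
```python
from fit import *
import cv2
f=lambda im,x,y,w,h,k:cv2.resize(im[y:y+h,x:x+w,::-1],None,fx=k,fy=k,interpolation=cv2.INTER_CUBIC)
cv2.imwrite("pics/f.png",f(camera("scene"),225,145,80,85,7))
o=get_obs();p=o["ee_pos"];a=o["eef_rot"][2];c,s=np.cos(a),np.sin(a);print(p,a,o["force"])
k=lambda q:(q-[225,145]+.5)*7-.5
for x,y,z in((.009,-.052,p[2]-.0706),(.009,.052,p[2]-.0706),(.009,-.052,p[2]+.0244),(.009,.052,p[2]+.0244)): print(k(proj("scene",[p[0]+c*x-s*y,p[1]+s*x+c*y,z])))
a=.1573;c,s=np.cos(a),np.sin(a)
for x,y in((.072,-.06),(.072,.06),(.095,-.06),(.095,.06)): print("rail",k(proj("scene",[.5427+c*x-s*y,-.0196+s*x+c*y,.05])))
```

```text
[ 0.60207465 -0.010208    0.13009832] 0.15893573457511678 [-0.17781858 -0.01554982 -2.94244705]
[[112.33266787 433.88973293]]
[[380.34920771 470.23943623]]
[[104.49293362 293.03124359]]
[[396.59321525 331.38262266]]
rail [[ 91.48979765 450.02448206]]
rail [[398.63941154 492.30641698]]
rail [[ 80.48859503 500.78876295]]
rail [[391.68817624 544.13865325]]
```

View pics/f.png

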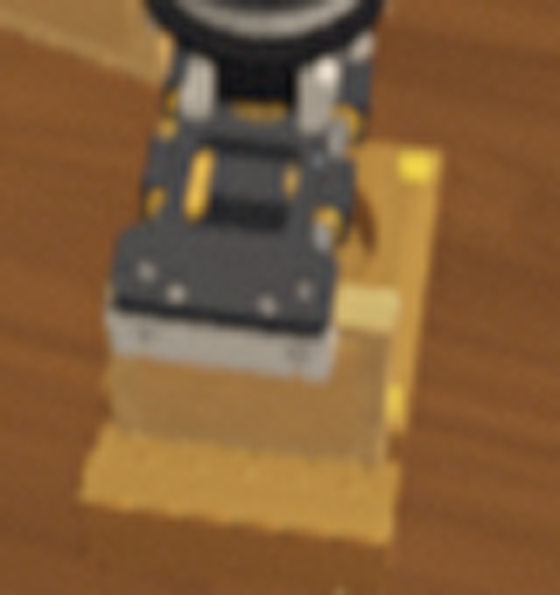

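Frame and rail appear within about half a pixel of the prediction: frame lower right at (383,466) against a predicted (380,470), rail outer right at (391,542) against (392,544). Lowering.

>>> {"method": "send_rows", "body": {
  "series": "0 0 0 0 0.4 0 -1;0 0 0 0 0.8 0 -1;0 0 0 0 1.2 0 -1;0 0 0 0 1.6 0 -1;0 0 0 0 2 0 -1;0 0 0 0 2.4 0 -1;0 0 0 0 2.8 0 -1;0 0 0 0 2.8 0 -1;0 0 0 0 2.8 0 -1;0 0 0 0 2.8 0 -1"
}}

```text
time_s: 7.02
ee_pos: [0.6021, -0.0102, 0.1021]
eef_rot: [-1.571, -0.0, 0.159]
force: [0.0, 0.1, -3.2]
grip_width: 0.0179
```

>>> {"method": "send_rows", "body": {
  "series": "0 0 0 0 0.1 0 -1;0 0 0 0 0.2 0 -1;0 0 0 0 0.3 0 -1;0 0 0 0 0.4 0 -1;0 0 0 0 0.5 0 -1;0 0 0 0 0.6 0 -1;0 0 0 0 0.6 0 -1;0 0 0 0 0.6 0 -1;0 0 0 0 0.6 0 -1;0 0 0 0 0.6 0 -1"
}}

```text
time_s: 7.85
ee_pos: [0.6022, -0.01, 0.0964]
eef_rot: [-1.571, -0.001, 0.159]
force: [-3.8, 2.6, 4.1]
grip_width: 0.0178
```

Floor contact: the vertical force went from -3 N to +4 N. Releasing.

>>> {"method": "send_rows", "body": {
  "series": "0 0 0 0 0 0 -0.5;0 0 0 0 0 0 -0.2;0 0 0 0 0 0 0;0 0 0 0 0 0 0;0 0 0 0 0 0 0;0 0 0 0 0 0 0;0 0 0 0 0 0 0;0 0 0 0 0 0 0;0 0 0 0 0 0 0;0 0 0 0 0 0 0"
}}

```text
time_s: 8.68
ee_pos: [0.602, -0.0102, 0.096]
eef_rot: [-1.571, -0.0, 0.159]
force: [1.4, 0.0, 0.2]
grip_width: 0.0472
```

>>> {"method": "send_rows", "body": {
  "series": "0 0 0 0 -1 0 0;0 0 0 0 -3 0 0;0 0 0 0 -6 0 0;0 0 0 0 -9 0 0;0 0 0 0 -12 0 0;0 0 0 0 -13 0 0;0 0 0 -4 -13 0 0;0 0 0 -8 -13 0 0;0 0 0 -12 -13 0 0;0 0 0 -16 -13 0 0"
}}

```text
time_s: 9.52
ee_pos: [0.442, -0.0355, 0.2256]
eef_rot: [-1.571, 0.0, 0.159]
force: [0.5, -1.1, 0.9]
grip_width: 0.0472
```

>>> {"method": "send_rows", "body": {
  "series": "0 0 0 -3 0 0 0;0 0 0 -6 0 0 0;0 0 0 -9 0 0 0;0 0 0 -9 0 0 0;0 0 0 -9 0 0 0;0 0 0 -9 0 0 0;0 0 0 -9 0 0 0;0 0 0 -9 0 0 0;0 0 0 -9 0 0 0;0 0 0 -9 0 0 0"
}}

```text
time_s: 10.35
ee_pos: [0.3554, -0.0497, 0.2257]
eef_rot: [-1.571, 0.001, 0.159]
force: [-0.4, 0.9, -0.3]
grip_width: 0.0471
```

Run:
```python
from fit import *
import cv2
f=lambda im,x,y,w,h,k:cv2.resize(im[y:y+h,x:x+w,::-1],None,fx=k,fy=k,interpolation=cv2.INTER_CUBIC)
cv2.imwrite("pics/g.png",np.hstack([f(camera("scene"),230,140,65,85,6),f(camera("top"),215,140,65,85,6)]))
o=get_obs();print(o["ee_pos"],o["eef_rot"])
```

```text
[ 0.35528465 -0.04970641  0.22579886] [-1.57058212e+00  3.93507893e-04  1.59163758e-01]
```

View pics/g.png

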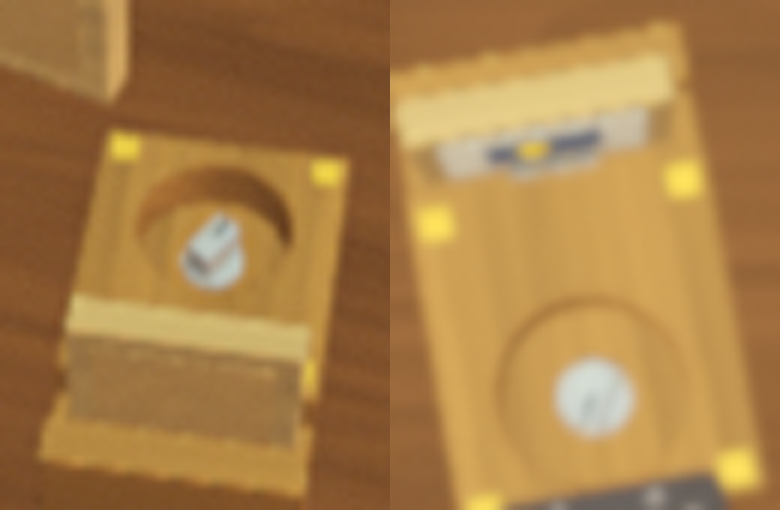

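The frame stands upright in the slot. The knob is clear, at scene crop (213,245) and top crop (594,397). One enlarged look at the knob, plain and with the candidate bar outline, will give its angle.

Run:
```python
from fit import *
import cv2
S=lambda p:unc(p,(230,140));T=lambda p:unc(p,(215,140),(390,0))
print("frame",fit(.018,.104,{"scene":S([(310,325),(302,360),(75,295),(65,328)]),"top":T([(400,142),(396,98),(672,97),(664,56)])},[.6,0,.12,.157]))
w=[]
for n,x,y in(("scene",252,172),("top",236,194)):
    im=cv2.resize(camera(n)[y:y+24,x:x+26,::-1],None,fx=15,fy=15,interpolation=cv2.INTER_CUBIC);im=cv2.convertScaleAbs(im,alpha=1.0)
    j=im.copy()
    for a,col in((-.30,(0,0,255)),(-.5,(0,160,0))):
        c,s=np.cos(a),np.sin(a);P=np.array([[.4981+c*u-s*v,-.0268+s*u+c*v,.042] for u,v in((.013,.007),(-.013,.007),(-.013,-.007),(.013,-.007))])
        q=((proj(n,P)-[x,y]+.5)*15-.5).round().astype(int);cv2.polylines(j,[q],True,col,1)
    w.append(np.hstack([im,j]))
cv2.imwrite("pics/h.png",cv2.resize(np.vstack(w),(650,600)))
```

```text
frame (array([ 0.6029518 , -0.00849977,  0.12106466,  0.14508074]), np.float64(0.9208717728141096), np.float64(0.4372658477804405))
```

View pics/h.png

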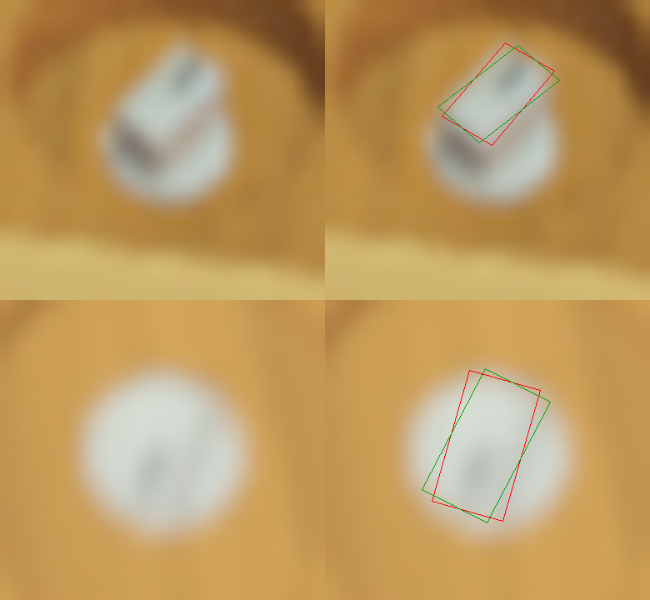

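The bar yaw is about -0.34 rad, between red and green and nearer red. The frame fit is yaw 0.145, 1–2 mm from the aim, so it is placed well. Moving over the knob with jaw yaw 1.23.

```bash
python3 go.py .4981 -.0268 .13 1.23
```

```text
turn [ -0.   -12.27  -0.  ] shift [14.47  9.59  0.  ]
```

>>> {"method": "send_rows", "body": {
  "series": "0 -1.3 0 2 1 0 -0.25;0 -2.6 0 4 2 0 -0.25;0 -3.9 0 6 3 0 -0.25;0 -5.2 0 8 4 0 -0.25;0 -6.5 0 10 5 0 -0.25;0 -7.8 0 12 6 0 -0.25;0 -9.1 0 13.5 7 0 -0.25;0 -10.4 0 14.47 8 0 -0.25;0 -11.6 0 14.47 9 0 -0.25;0 -12.27 0 14.47 9.59 0 -0.25"
}}

```text
time_s: 11.38
ee_pos: [0.498, -0.0267, 0.1286]
eef_rot: [-1.569, 0.0, 1.236]
force: [0.4, 0.0, -0.8]
grip_width: 0.0355
```

>>> {"method": "send_rows", "body": {
  "series": "0 0 0 0 0 0 -0.25;0 0 0 0 0 0 -0.25;0 0 0 0 1 0 -0.25;0 0 0 0 2 0 -0.25;0 0 0 0 3 0 -0.25;0 0 0 0 4 0 -0.25;0 0 0 0 5 0 -0.25;0 0 0 0 6 0 -0.25;0 0 0 0 6 0 -0.25;0 0 0 0 6 0 -0.25"
}}

```text
time_s: 12.22
ee_pos: [0.4978, -0.0268, 0.0695]
eef_rot: [-1.57, 0.0, 1.23]
force: [-0.0, -0.7, -1.2]
grip_width: 0.0354
```

```bash
python3 go.py .4981 -.0268 .027 1.23;python3 -c "
from station import *
o=get_obs();print(o['time_s'],o['ee_pos'],o['eef_rot'],o['force'],o['moment'],o['qpos'],o['grip_width'])"
```

```text
turn [-0.01 -0.   -0.  ] shift [ 0.01  4.25 -0.03]
12.2167 [ 0.49782105 -0.02684264  0.06950318] [-1.56970104e+00  2.12975164e-04  1.22966556e+00] [-0.0147104  -0.70950064 -1.21146893] [-0.01477254 -0.10372758  0.00909203] [-1.27361146e-01  3.50414722e-01  1.80047112e+00  2.89509966e-05
  9.91822354e-01 -1.35704245e+00] 0.03540569850628248
```

>>> {"method": "send_rows", "body": {
  "series": "0 0 0 0 0.6 0 -0.25;0 0 0 0 1.2 0 -0.25;0 0 0 0 1.8 0 -0.25;0 0 0 0 2.4 0 -0.25;0 0 0 0 3 0 -0.25;0 0 0 0 3.6 0 -0.25;0 0 0 0 4 0 -0.25;0 0 0 0 4.3 0 -0.25;0 0 0 0 4.3 0 -0.25;0 0 0 0 4.3 0 -0.25"
}}

```text
time_s: 13.05
ee_pos: [0.4981, -0.0269, 0.027]
eef_rot: [-1.571, 0.0, 1.23]
force: [-0.3, 0.3, 0.6]
grip_width: 0.0352
```

>>> {"method": "send_rows", "body": {
  "series": "0 0 0 0 0 0 -0.5;0 0 0 0 0 0 -0.6;0 0 0 0 0 0 -1;0 0 0 0 0 0 -1;0 0 0 0 0 0 -1;0 0 0 0 0 0 -1;0 0 0 0 0 0 -1;0 0 0 0 0 0 -1;0 0 0 0 0 0 -1;0 0 0 0 0 0 -1",
  "newtons": 30
}}

```text
time_s: 13.88
ee_pos: [0.4978, -0.0279, 0.0273]
eef_rot: [-1.571, 0.002, 1.229]
force: [-3.1, -9.7, 3.3]
grip_width: 0.0138
```

```bash
cat > st.py <<'E'
from station import *
import numpy as np
np.set_printoptions(precision=4,suppress=True)
o=get_obs();print(o['time_s'],o['ee_pos'],o['eef_rot'],o['force'],o['moment'],"q6",o['qpos'][5],"tau6",o['tau'][5],o['grip_width'])
E
python3 st.py
```

```text
13.8833 [ 0.4978 -0.0279  0.0273] [-1.5708  0.0015  1.2295] [-3.0536 -9.6594  3.3006] [-1.7752  0.5397 -0.1968] q6 -1.356881917454977 tau6 -0.19782571122050285 0.013813227754005649
```

Gripped at 13.8 mm, the bar's width, with about 1 mm of lateral offset, which I'll relieve while turning. Turning clockwise (tool y positive) at a constant slow pace and reading the moment in motion.

>>> {"method": "send_rows", "body": {
  "series": "0 0.2 0 -0.11 0 0 -1;0 0.4 0 -0.11 0 0 -1;0 0.6 0 -0.11 0 0 -1;0 0.8 0 -0.11 0 0 -1;0 1 0 -0.11 0 0 -1;0 1.2 0 -0.11 0 0 -1;0 1.4 0 -0.11 0 0 -1;0 1.6 0 -0.11 0 0 -1;0 1.8 0 -0.11 0 0 -1;0 2 0 -0.11 0 0 -1"
}}

```text
time_s: 14.72
ee_pos: [0.4978, -0.028, 0.0273]
eef_rot: [-1.571, 0.0, 1.054]
force: [-1.8, -1.6, 5.9]
grip_width: 0.0136
```

```bash
python3 st.py
```

```text
14.7167 [ 0.4978 -0.028   0.0273] [-1.5711  0.0001  1.0537] [-1.7965 -1.6356  5.9392] [-0.394   0.2876  0.2151] q6 -1.1829784237258592 tau6 -0.20212741568684578 0.013630392510273346
```

>>> {"method": "send_rows", "body": {
  "series": "0 0.2 0 0 0 0 -1;0 0.4 0 0 0 0 -1;0 0.6 0 0 0 0 -1;0 0.8 0 0 0 0 -1;0 1 0 0 0 0 -1;0 1.2 0 0 0 0 -1;0 1.4 0 0 0 0 -1;0 1.6 0 0 0 0 -1;0 1.8 0 0 0 0 -1;0 2 0 0 0 0 -1"
}}

```text
time_s: 15.55
ee_pos: [0.4978, -0.028, 0.0273]
eef_rot: [-1.571, 0.0, 0.879]
force: [-2.5, -2.2, 5.3]
grip_width: 0.0137
```

```bash
python3 st.py
```

```text
15.55 [ 0.4978 -0.028   0.0273] [-1.5712  0.0001  0.8792] [-2.4647 -2.2222  5.3015] [-0.3656  0.1865  0.1919] q6 -1.0084938568306936 tau6 -0.19502936862409115 0.013659523519413101
```

>>> {"method": "send_rows", "body": {
  "series": "0 0.2 0 0 0 0 -1;0 0.4 0 0 0 0 -1;0 0.6 0 0 0 0 -1;0 0.8 0 0 0 0 -1;0 1 0 0 0 0 -1;0 1.2 0 0 0 0 -1;0 1.4 0 0 0 0 -1;0 1.6 0 0 0 0 -1;0 1.8 0 0 0 0 -1;0 2 0 0 0 0 -1"
}}

```text
time_s: 16.38
ee_pos: [0.4977, -0.028, 0.0272]
eef_rot: [-1.571, 0.0, 0.705]
force: [-1.6, -3.1, 6.3]
grip_width: 0.0139
```

```bash
python3 st.py
```

```text
16.3833 [ 0.4977 -0.028   0.0272] [-1.5711  0.0001  0.7047] [-1.6154 -3.0716  6.2767] [-0.3877  0.255   0.2457] q6 -0.834007991204777 tau6 -0.16186343505978584 0.013879283192282137
```

>>> {"method": "send_rows", "body": {
  "series": "0 0.2 0 0 0 0 -1;0 0.4 0 0 0 0 -1;0 0.6 0 0 0 0 -1;0 0.8 0 0 0 0 -1;0 1 0 0 0 0 -1;0 1.2 0 0 0 0 -1;0 1.4 0 0 0 0 -1;0 1.6 0 0 0 0 -1;0 1.8 0 0 0 0 -1;0 2 0 0 0 0 -1"
}}

```text
time_s: 17.22
ee_pos: [0.4977, -0.028, 0.0272]
eef_rot: [-1.571, 0.0, 0.53]
force: [-3.1, -2.9, 7.0]
grip_width: 0.0139
```

```bash
python3 st.py
```

```text
17.2167 [ 0.4977 -0.028   0.0272] [-1.5712  0.      0.5302] [-3.0534 -2.8797  7.0298] [-0.483   0.2827  0.3643] q6 -0.6594618086411729 tau6 -0.1569827925413847 0.013865753886102184
```

>>> {"method": "send_rows", "body": {
  "series": "0 0.05 0 0 0 0 -1;0 0.1 0 0 0 0 -1;0 0.15 0 0 0 0 -1;0 0.2 0 0 0 0 -1;0 0.25 0 0 0 0 -1;0 0.3 0 0 0 0 -1;0 0.35 0 0 0 0 -1;0 0.4 0 0 0 0 -1;0 0.45 0 0 0 0 -1;0 0.5 0 0 0 0 -1"
}}

```text
time_s: 18.05
ee_pos: [0.4977, -0.028, 0.0272]
eef_rot: [-1.571, 0.0, 0.487]
force: [-2.3, -3.0, 6.5]
grip_width: 0.0138
```

```bash
python3 st.py
```

```text
18.05 [ 0.4977 -0.028   0.0272] [-1.5712  0.      0.4873] [-2.2758 -2.9816  6.5412] [-0.5125  0.3061  0.3357] q6 -0.6165127119940812 tau6 0.180964688770473 0.013755894917344942
```

>>> {"method": "send_rows", "body": {
  "series": "0 0.05 0 0 0 0 -1;0 0.1 0 0 0 0 -1;0 0.15 0 0 0 0 -1;0 0.2 0 0 0 0 -1;0 0.25 0 0 0 0 -1;0 0.3 0 0 0 0 -1;0 0.35 0 0 0 0 -1;0 0.4 0 0 0 0 -1;0 0.45 0 0 0 0 -1;0 0.5 0 0 0 0 -1"
}}

```text
time_s: 18.88
ee_pos: [0.4977, -0.028, 0.0272]
eef_rot: [-1.571, 0.0, 0.444]
force: [-2.0, -2.8, 5.5]
grip_width: 0.0137
```

```bash
python3 st.py
```

```text
18.8833 [ 0.4977 -0.028   0.0272] [-1.5712  0.      0.4436] [-2.0144 -2.8465  5.5246] [-0.4499  0.2858  0.307 ] q6 -0.5728505153461683 tau6 0.19153819419443607 0.013738833902863826
```

>>> {"method": "send_rows", "body": {
  "series": "0 0 0 0 0 0 -1;0 0 0 0 0 0 -1;0 0 0 0 0 0 -1;0 0 0 0 0 0 -1;0 0 0 0 0 0 -1;0 0.2 0 0 0 0 -1;0 0.4 0 0 0 0 -1;0 0.6 0 0 0 0 -1;0 0.8 0 0 0 0 -1;0 1 0 0 0 0 -1"
}}

```text
time_s: 19.72
ee_pos: [0.4977, -0.028, 0.0272]
eef_rot: [-1.571, 0.0, 0.356]
force: [-2.4, -3.0, 5.5]
grip_width: 0.0139
```

```bash
python3 st.py
```

```text
19.7167 [ 0.4977 -0.028   0.0272] [-1.5712  0.      0.3558] [-2.3544 -2.9687  5.4549] [-0.5236  0.2736  0.3598] q6 -0.48499782390063895 tau6 -0.11443906696513295 0.013907217166562201
```

>>> {"method": "send_rows", "body": {
  "series": "0 0 0 0 0 0 -1;0 0 0 0 0 0 -1;0 0 0 0 0 0 -1;0 0 0 0 0 0 -1;0 0 0 0 0 0 -1;0 0 0 0 0 0 -1;0 0 0 0 0 0 -1;0 0.2 0 0 0 0 -1;0 0.4 0 0 0 0 -1;0 0.6 0 0 0 0 -1"
}}

```text
time_s: 20.55
ee_pos: [0.4977, -0.0281, 0.0273]
eef_rot: [-1.571, 0.0, 0.303]
force: [-1.8, -2.5, 6.3]
grip_width: 0.0133
```

```bash
python3 st.py
python3 - <<'E'
from fit import *
import cv2
f=lambda im,x,y,w,h,k:cv2.resize(im[y:y+h,x:x+w,::-1],None,fx=k,fy=k,interpolation=cv2.INTER_CUBIC)
cv2.imwrite("pics/i.png",f(camera("scene"),220,130,85,95,6))
E
```

```text
20.55 [ 0.4977 -0.0281  0.0273] [-1.5712  0.      0.3034] [-1.7865 -2.4774  6.3479] [-0.5493  0.281   0.3296] q6 -0.43262823000726647 tau6 -0.10994419455528259 0.013322129878265233
```

View pics/i.png

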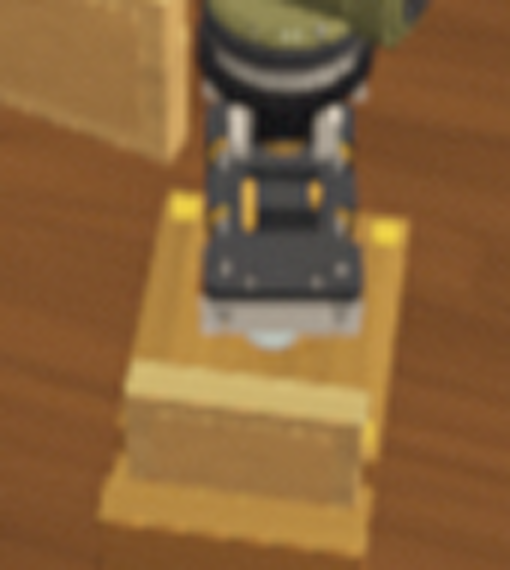

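The frame is still upright against the rail, with its lower front edge ending at crop (360,502). The knob has turned 0.93 rad. The moment rose from about 0.20 to about 0.34 N m, giving roughly 10–12 N, and the gap geometry bounds it at about 12.3 N. That is in the window, so I'm releasing.

>>> {"method": "send_rows", "body": {
  "series": "0 0 0 0 0 0 -1;0 0 0 0 0 0 -1;0 0 0 0 0 0 -0.6;0 0 0 0 0 0 -0.5;0 0 0 0 0 0 -0.3;0 0 0 0 0 0 -0.25;0 0 0 0 0 0 -0.25;0 0 0 0 0 0 -0.25;0 0 0 0 0 0 -0.25;0 0 0 0 0 0 -0.25"
}}

```text
time_s: 21.43
ee_pos: [0.4977, -0.0279, 0.027]
eef_rot: [-1.571, -0.0, 0.305]
force: [0.1, 0.2, -0.1]
grip_width: 0.0352
```

>>> {"method": "send_rows", "body": {
  "series": "0 0 0 0 -0.5 0 -0.25;0 0 0 0 -1.5 0 -0.25;0 0 0 0 -3 0 -0.25;0 0 0 0 -5 0 -0.25;0 0 0 0 -8 0 -0.25;0 0 0 0 -11 0 -0.25;0 0 0 -2 -14 0 -0.25;0 0 0 -5 -17 0 -0.25;0 0 0 -9 -17 0 -0.25;0 0 0 -12 -17 0 -0.25"
}}

```text
time_s: 22.27
ee_pos: [0.3817, -0.0642, 0.199]
eef_rot: [-1.573, -0.003, 0.305]
force: [-0.3, 0.5, 0.2]
grip_width: 0.0353
```

>>> {"method": "send_rows", "body": {
  "series": "0 0 0 -2 0 0 -0.25;0 0 0 -3 0 0 -0.25;0 0 0 -3 0 0 -0.25;0 0 0 -3 0 0 -0.25;0 0 0 -3 0 0 -0.25;0 0 0 -3 0 0 -0.25;0 0 0 -3 0 0 -0.25;0 0 0 -3 0 0 -0.25;0 0 0 -3 0 0 -0.25;0 0 0 -3 0 0 -0.25"
}}

```text
time_s: 23.1
ee_pos: [0.3547, -0.0728, 0.1969]
eef_rot: [-1.571, 0.0, 0.305]
force: [-0.2, 0.9, 0.3]
grip_width: 0.0354
```

```bash
python3 st.py
python3 - <<'E'
from fit import *
import cv2
f=lambda im,x,y,w,h,k:cv2.resize(im[y:y+h,x:x+w,::-1],None,fx=k,fy=k,interpolation=cv2.INTER_CUBIC)
cv2.imwrite("pics/j.png",np.hstack([f(camera("scene"),230,140,65,85,6),f(camera("top"),215,140,65,85,6)]))
E
```

```text
23.1 [ 0.3547 -0.0728  0.1969] [-1.5706  0.0003  0.3049] [-0.2113  0.9416  0.3338] [ 0.0099 -0.0691  0.0162] q6 -0.6086766167733939 tau6 0.0029966742295073345 0.03541321327225104
```

View pics/j.png

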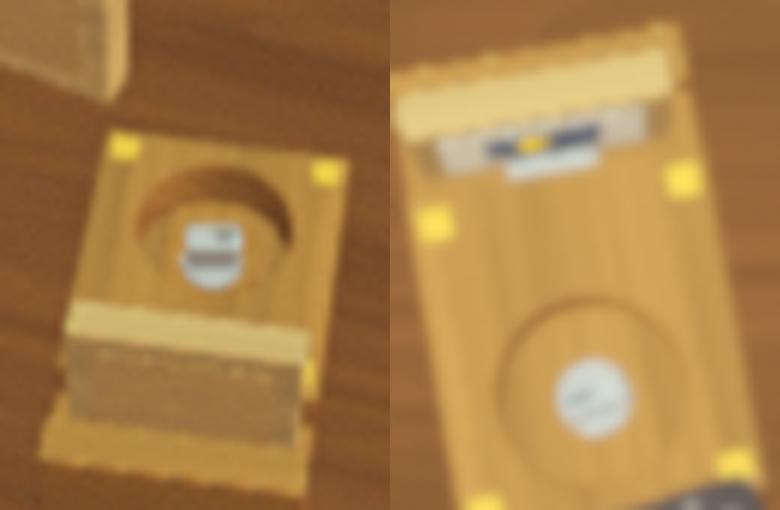

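The final view shows the frame upright and shifted about 1.5 mm onto the rail. The pad is visibly out behind it at (552,163), the knob has turned about 0.93 rad, and the gripper is clear. Handing in.

```bash
python3 -c "
from station import *
print(hand_in())"
```

```text
the job is handed in; nothing more can be done
None
```

The small frame is standing upright in the slot and clamped against the rail. The job was handed in at about 23 s, with no verdict reported.

- **Placing:** I took the smallest of the three frames by its top edge and lowered it until it touched the slot floor. A two-view fit after release put it about 2–3 mm from the slot centre in each direction, inside the limits.
- **Clamping:** I turned the knob 0.93 rad clockwise. The moment while turning rose from about 0.20 N m free to between 0.33 and 0.36 N m.
- **Clamp force:** My estimate is 10–12 N; the stated gap and spring rate cap it at about 12 N.
- **Last checks:** In the final pictures the frame has moved about 1.5 mm towards the rail, the pad is visibly out behind it and the gripper is clear. I did not measure the figurine, cup and decanter again at the end, but the arm never went near them.
- **What disagreed:** The moment readings scattered by about ±0.03 N m (about 2 N) and levelled off instead of rising steadily. The clamp force is therefore good only to about ±3 N, and it was never measured directly.

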